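# Click the stop rod into its spring-plunger holder

### The job

Take the steel stop rod from its wooden rest and slide it, pointed end first, through the round mouth of the grey holder until the side spring plunger has ridden over the rod and snapped into the groove round it, then let go so that the holder alone keeps it there. The plunger has been clamped at a new place along its rail, so feel for the click; do not knock over or push away the dropper bottle or the roll of tape.

Things in the scene. Friction and masses are not known exactly. Their poses are not given: they have to be found in the camera images.
- rod_mid (a point): Centre of the loose stop rod, a round steel bar of 20 mm diameter and 210 mm length, 0.2 to 0.4 kg, on its axis. x axis: along the rod towards the pointed end. At the other end is a rubber-faced head, 36 mm diameter, 12 mm long. The rod lies level with its axis 60 mm above the table, its pointed end roughly to the left (+y).
- rod_grip (a point): Place to grip the bar: on its axis, 45 mm from rod_mid towards the head (150 mm from the pointed end); axes as rod_mid. The bar is free of the saddles for 25 mm to either side of it; the balance point lies about 20 mm from it towards the pointed end.
- rod_tip (a point): End point of the rod's pointed end, 105 mm from rod_mid, on the axis; axes as rod_mid. The last 17 mm taper to a rounded point, at 30 degrees to the axis.
- rod_groove (a point): Centre, on the axis, of the V-groove that runs all round the rod, 40 mm from the pointed end; axes as rod_mid. 4 mm deep, 19 mm wide over its rounded shoulders, flanks 30 degrees to the axis.
- rod_rest: Wooden rest, fixed; origin on the table under the middle of the rod, x axis along the rod to its pointed end. Foot 180 x 50 mm, 8 mm high; two saddles (8 mm long, 34 mm wide, tops 61 mm above the table, 1 mm above the rod's axis) at x = +39 and -85 mm. The rod lifts straight out.
- holder_mouth (a point): Centre of the round mouth in the front face of the grey holder (fixed), on the bore axis 70 mm above the table. x axis: level, into the holder along the bore (the rod slides this way, roughly to +y of the world); y: level, to the plunger's side; z up. Front plate 56 mm wide, 20 mm thick, top 100 mm above the table; hole 21.6 mm, chamfered 4 mm. The foot, 10 mm high, reaches 20 mm out in front.
- holder_back (a point): Open back end of the bore, on its axis, 110 mm behind the mouth; axes as holder_mouth. Behind the front plate the rod runs in a square channel with 1.3 mm play, slotted for the plunger. There is no stop: a rod pushed past the click goes on through, and may be drawn back. Snapped in, the pointed end stands 75 to 100 mm behind the mouth.
- plunger (a joint): How far the spring plunger (brass, red pull knob reaching 76 mm to the side; 8 mm ball nose across the bore, 35 to 60 mm behind the mouth, just where is not measured) is pressed back, m: 0 free, about 0.004 on the full bar, about 0.001 in the groove. Push: 5-20 N while the taper lifts it, then 0-8 N of drag; in the groove the drag vanishes or turns to a pull; 5-20 N to climb out again.
- dropper_bottle_mid (a point): Half-way up the loose white dropper bottle with a black collar, 40 mm diameter, 111 mm tall, standing at the back: a bystander.
- masking_tape_mid (a point): Centre of the loose roll of masking tape lying flat at the back, 104 mm diameter, 25 mm high: a bystander.

How it is judged:
On the way:
1. The rod, inside the holder, has pressed the plunger back 3 mm or more (value of joint plunger above 0.003 m and x of rod_tip in the frame of holder_mouth above 0.035 m and angle between the x axis of rod_mid and the x axis of holder_mouth, either way round below 0.12 rad), for 0.1 s.
At the end, for the whole second after the job is handed in: The rod lies along the bore (within 0.1 rad) with its pointed end 70 to 105 mm behind the mouth and the plunger sunk in the groove (pressed back less than 2.7 mm, against about 4 mm beside the groove) and still (value of joint plunger below 0.0027 m and x of rod_tip in the frame of holder_mouth between 0.07 and 0.105 m and angle between the x axis of rod_mid and the x axis of holder_mouth, either way round below 0.1 rad and velocity of joint plunger below 0.01 m/s); the robot touches nothing.
It fails at once if the dropper bottle is pushed away or knocked over (distance of dropper_bottle_mid from where it was at the start of the episode above 0.02 m or angle between dropper_bottle_mid's own z axis and vertical above 0.4 rad).
It fails at once if the roll of tape is pushed away (distance of masking_tape_mid from where it was at the start of the episode above 0.02 m).
It also fails if it takes over 64 s, if anything falls off the work surface, if the arm or the gripper's body presses on something with over 40 N, if the wrist force passes 120 N, or if a joint passes its speed limit or range.

### The arm

A 6-joint arm with a two-finger parallel gripper is mounted at the origin on a cart in front of the work surface, level with it; the furniture and walls round the work are solid. World frame = base frame: x ahead of the robot, y to its left, z up, the work surface at z = 0. Lengths are in m, angles in rad, forces in N, time in s.
With the tool pointing down it reaches from about 0.275 to 1 m from the base axis. Payload 8.4 kg.
Tool frame: the origin (TCP) lies on the centre line of the jaws, within the pads' length; the fingertips stand 17 mm ahead of it and the grasp point (between the pads) lies 2 mm behind it (bot.tcp_to_tips is the z of the fingertips in the tool frame, in m); z points along the fingers, y is the line along which they close (so a half turn about z gives the same grasp; the last joint's range is limited). The gripper opens to 85 mm and grips with 20 to 120 N. Pads are 22 mm wide; open, the fingers measure 114 mm over their backs; the gripper's body (76 mm by 85 mm) begins 54 mm behind the grasp point. The pads swing forward as they close: fully open they stand 13 mm farther back than shut.
Start: joints at [-1.204, 0.353, 1.633, -0, 1.155, -0.002], TCP at [0.225, -0.583, 0.248] pointing down, gripper open.
Joint ranges: [-2.63, 2.63], [-0.92, 2.1], [0.06, 2.66], [-1.3, 4.44], [0, 2.69], [-3.02, 3.02]. Speed limits (rad/s): [2.22, 2.22, 2.79, 3.14, 3.14, 3.14].

### API

Orientations are given as a unit quaternion [x, y, z, w].
In Python, from workcell import bot, hand, kinematics, get_obs, vision, hand_in gives the robot as it stands. The module is installed in compiled form; this text tells all that it offers. Calls block until the motion is done:
- bot.reach(position, orientation): joint-space move of the TCP to a pose.
- bot.servo_line(position, ori=None, velocity=0.15): straight line of the TCP; ori=None keeps the orientation; velocity is the mean speed in m/s.
- bot.goto_joints(angles): joint-space move.
- hand.move_gripper(opening, strength=None): finger opening in m; strength is the grip in N (None keeps the last); returns when the fingers have stopped.
- bot.dwell(seconds).
- kinematics.solve_ik(position, orientation): joint angles nearest the present ones, or None.
- get_obs(): the state.
- vision.read_camera(name): name is "scene" or "top" or "wrist"; returns a dict with "frame" (480x640x3 uint8, red, green, blue), "intrinsics" (3x3 intrinsics, pixels), "view" (4x4, takes a point from world to camera coordinates). Camera axes: x right, y down, z forward; pixel columns grow to the right and rows downward; lengths in m; the calibration is good to about 2 mm. The wrist camera is an equidistant fisheye: a pixel r from the principal point sees the ray r / f radians off the axis. A picture is of the moment at which its call begins. There is no depth.
A pose or a line that the arm cannot do raises bot.IKError and nothing moves.
- hand_in(): hands the job in; it is judged then, once.
The state is a dict: "time_s": time; "joint_pos": joint angles; "joint_vel": joint speeds; "joint_efforts": joint torques, N m; "position": TCP position; "orientation": TCP orientation; "wrist_force": force on the tool from outside, world axes, zero at the start; "ft_torque": the same for the moment, N m; "gripper_width": finger opening in m; "grip_force": force on a finger pad.
Only numpy, scipy, OpenCV 4.12 (cv2) and the standard library are available. Lean on these libraries where they do the work, as an engineer would, in place of code of your own. Each camera call takes 0.05 s, during which the arm holds its last target. There are 200 camera calls.

## Working session

There is one attempt and no reset: what is moved stays moved. The work goes in short steps, each a Python script; the robot and the scene stay as the last script left them, time stands still between calls to the robot, and variables do not carry over. Pictures are saved under pics/ and viewed, at most 10 in all, crops included, and the job is handed in when it is done.

```bash
mkdir -p pics; ls; python3 - <<'E'
from workcell import *
import cv2,numpy as np
for n in ["scene","top"]:
    c=vision.read_camera(n); cv2.imwrite(f"pics/{n}0.png",c["frame"][:,:,::-1]); print(n,c["intrinsics"].tolist(),np.round(c["view"],4).tolist())
o=get_obs(); print(o)
E
```

```text
pics
scene [[556.9555184204257, 0.0, 323.7407903979814], [0.0, 556.9555184204257, 233.94899656243138], [0.0, 0.0, 1.0]] [[-0.7502, -0.661, 0.0138, 0.4052], [-0.3717, 0.4044, -0.8356, 0.3362], [0.5468, -0.632, -0.5491, 1.054], [0.0, 0.0, 0.0, 1.0]]
top [[440.9561251149214, 0.0, 316.090750621678], [0.0, 440.9561251149214, 240.4267956005092], [0.0, 0.0, 1.0]] [[0.0232, -0.9997, -0.0036, -0.0854], [-0.9963, -0.0228, -0.0825, 0.6374], [0.0824, 0.0055, -0.9966, 1.0631], [0.0, 0.0, 0.0, 1.0]]
{'time_s': 0.1, 'joint_pos': array([-1.20442951e+00,  3.53620332e-01,  1.63405997e+00, -1.71055977e-05,
        1.15524144e+00, -2.41143787e-03]), 'joint_vel': array([ 1.03044844e-03, -2.99026738e-03, -9.25113914e-05,  6.36237452e-04,
        2.95217400e-04,  1.97924068e-03]), 'joint_efforts': array([-8.37490134e-04, -6.06357622e+01, -3.42819715e+01, -2.00128554e-06,
        3.93602822e-03,  2.49171239e-05]), 'position': array([ 0.22513503, -0.58259088,  0.24761079]), 'orientation': array([ 9.83047584e-01,  1.83349407e-01, -1.27958697e-04, -6.52152165e-04]), 'wrist_force': array([ 0.09951967, -0.48336344,  0.29895954]), 'ft_torque': array([0.00387655, 0.04080346, 0.04526481]), 'grip_force': 0.0, 'gripper_width': 0.08563764708695099}
```

View pics/scene0.png

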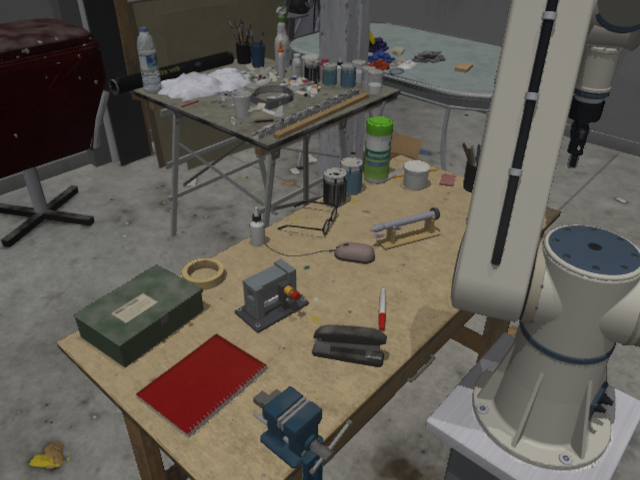

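View pics/top0.png

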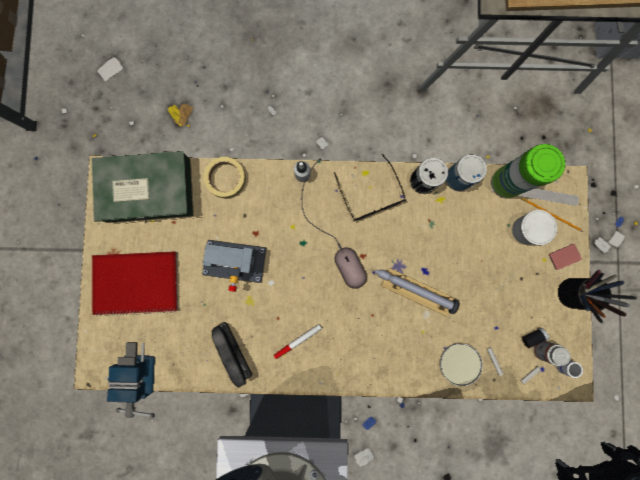

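Scene: the rod runs in the top view from its tip (377,272) to its head (457,305). The holder is around (235,260), with the mouth to the right and the red knob (233,285) facing the robot. The tape is at (223,178) and the bottle at (302,172). Next I'll enlarge the rod and holder.

```bash
cat > u.py <<'E'
from workcell import *
import cv2,numpy as np
def ray(c,u,v):
    K,V=c["intrinsics"],c["view"]; d=np.linalg.inv(K)@[u,v,1]; R=V[:3,:3]; return -R.T@V[:3,3],R.T@d
def onz(c,u,v,z):
    o,d=ray(c,u,v); return o+d*(z-o[2])/d[2]
def proj(c,p):
    q=c["view"][:3,:3]@p+c["view"][:3,3]; q=c["intrinsics"]@q; return q[:2]/q[2]
E
python3 - <<'E'
from u import *
t=vision.read_camera("top"); s=vision.read_camera("scene")
a=t["frame"][225:325,190:290]; b=t["frame"][245:325,365:470]; d=s["frame"][245:345,225:325]; e=s["frame"][190:260,360:450]
f=lambda i:cv2.resize(i,(400,300),interpolation=cv2.INTER_CUBIC)
cv2.imwrite("pics/z1.png",np.vstack([np.hstack([f(a),f(b)]),np.hstack([f(d),f(e)])])[:,:,::-1])
E
```

```text
(no output)
```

View pics/z1.png

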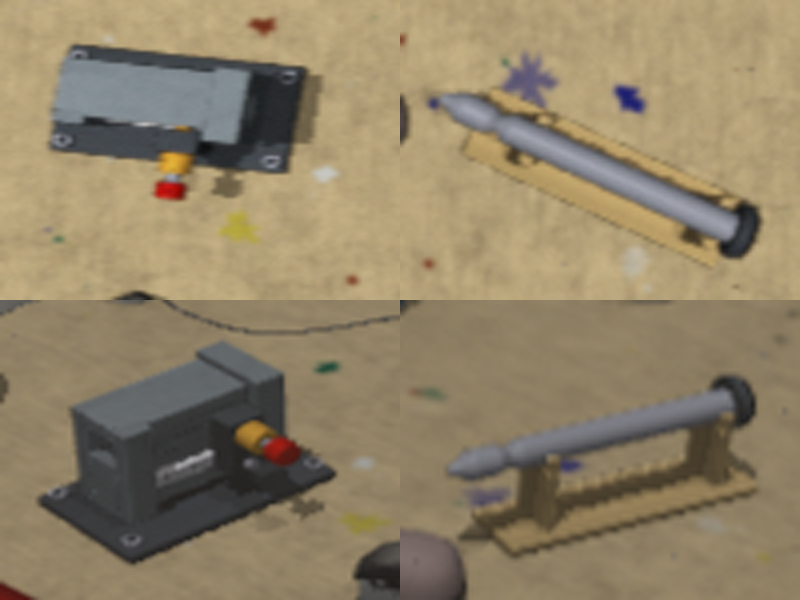

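Crop reading: front-plate top edge runs (251,69)–(241,143) in the panel, which is top-view px (252.8,248)–(250.3,272.7). The rod tip is at about (374.4,271) and the head end at about (455.6,306). I'll go above the rod and look with the wrist camera.

```bash
cat >> u.py <<'E'
from scipy.spatial.transform import Rotation as Rn
def ori(yaw,flip=False,tilt=0):  # tool z down, tool x along yaw (or opposite)
    a=yaw+(np.pi if flip else 0); x=np.array([np.cos(a),np.sin(a),0]); z=np.array([0,0,-1.]); y=np.cross(z,x)
    return Rn.from_matrix(np.c_[x,y,z]).as_quat()
def fray(c,u,v):
    K,V=c["intrinsics"],c["view"]; x=(u-K[0,2])/K[0,0]; y=(v-K[1,2])/K[1,1]; r=np.hypot(x,y); s=np.sin(r)/r if r>1e-9 else 1
    R=V[:3,:3]; return -R.T@V[:3,3],R.T@np.array([x*s,y*s,np.cos(r)])
def fonz(c,u,v,z):
    o,d=fray(c,u,v); return o+d*(z-o[2])/d[2]
def fproj(c,p):
    q=c["view"][:3,:3]@p+c["view"][:3,3]; r=np.arctan2(np.hypot(q[0],q[1]),q[2]); n=np.hypot(q[0],q[1]); K=c["intrinsics"]
    return np.array([K[0,2]+K[0,0]*r*q[0]/n,K[1,2]+K[1,1]*r*q[1]/n])
E
python3 - <<'E'
from u import *
t=vision.read_camera("top")
tip=onz(t,374.4,271.1,.06); hd=onz(t,455.6,306.3,.06); print("tip",tip,"head",hd,np.linalg.norm(tip-hd))
d=(tip-hd)[:2]; yr=np.arctan2(d[1],d[0]); d/=np.linalg.norm(d)
g=np.r_[tip[:2]-.15*d,.06]
a=onz(t,252.75,248,.1); b=onz(t,250.25,272.7,.1); m=(a+b)/2; e=(a-b)[:2]; print("mouth",m,np.linalg.norm(e))
print("yaws",yr, np.arctan2(e[0],-e[1]) )
for u,v,w,x in[(208,236.25+3.75*0,266.25,247.67),(203,275,262,282.3)]:
    p=onz(t,u,v if v>270 else 240,.01);q=onz(t,w,x,.01);f=(p-q)[:2];print("foot yaw",np.arctan2(f[1],f[0]))
for nm,p,y in (("rod",g,yr),("hold",np.r_[m[:2]-.08*np.array([0.1,.99]),.07],1.47)):
    for fl in(0,1):print(nm,p,fl,kinematics.solve_ik(np.r_[p[:2],.2],ori(y,fl)))
j0=[kinematics.solve_ik(np.r_[g[:2],.26],ori(yr,f)) for f in(0,1)]
now=get_obs()["joint_pos"]; fl=int(j0[0] is None or (j0[1] is not None and abs(j0[1][5])<abs(j0[0][5])))
print("flip",fl); bot.reach(np.r_[g[:2],.26],ori(yr,fl))
c=vision.read_camera("wrist"); cv2.imwrite("pics/w1.png",c["frame"][:,:,::-1]); print(c["intrinsics"],c["view"],get_obs()["time_s"])
print([fproj(c,p) for p in(tip,hd,g)])
np.savez("w1.npz",**c)
E
```

```text
tip [ 0.56637714 -0.21120523  0.06      ] head [ 0.48787587 -0.40384115  0.06      ] 0.20801693458379397
mouth [0.58389321 0.07606603 0.1       ] 0.056894448392359895
yaws 1.1838317143392219 1.5049931637866325
foot yaw 1.4627578351510289
foot yaw 1.4716460896620187
rod [ 0.50977025 -0.35011405  0.06      ] 0 [-6.04242511e-01  3.90878584e-01  1.69287323e+00 -4.44089210e-16
  1.05784084e+00 -2.17277898e-01]
rod [ 0.50977025 -0.35011405  0.06      ] 1 [-6.04242511e-01  3.90878584e-01  1.69287323e+00 -4.44089210e-16
  1.05784084e+00  2.92431476e+00]
hold [ 0.57589321 -0.00313397  0.07      ] 0 [-8.04648119e-03  3.28580829e-01  1.78652336e+00 -4.44089210e-16
  1.02648846e+00  9.27498456e-02]
hold [ 0.57589321 -0.00313397  0.07      ] 1 None
flip 0
[[371.64829954   0.         325.18095767]
 [  0.         371.64829954 243.87177016]
 [  0.           0.           1.        ]] [[ 9.25667269e-01 -3.78338473e-01  3.27275163e-04 -6.04750356e-01]
 [-3.60435133e-01 -8.81600192e-01  3.04741884e-01 -1.70167325e-01]
 [-1.15007053e-01 -2.82207549e-01 -9.52434920e-01  3.49409171e-01]
 [ 0.00000000e+00  0.00000000e+00  0.00000000e+00  1.00000000e+00]] 1.675
[array([324.54099906,  45.14054159]), array([324.82999368, 273.84243414]), array([324.74428033, 213.79652459])]
```

View pics/w1.png

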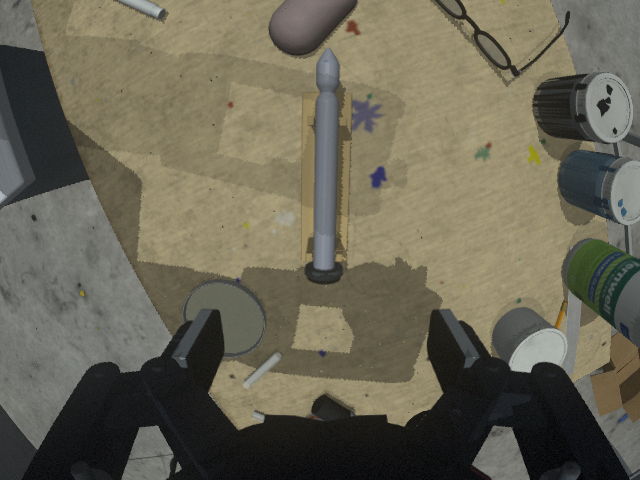

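The rod tip is at (328,48) and the head's front at about (324,266). I'll correct with that and grip.

```bash
python3 - <<'E'
from u import *
c=dict(np.load("w1.npz"))
tip=fonz(c,328,48,.06); h=fonz(c,324.3,262,.06); d=(tip-h)[:2]; print(tip,h,np.linalg.norm(d))
yr=np.arctan2(d[1],d[0]); d/=np.linalg.norm(d); g=np.r_[tip[:2]-.15*d,.058]; print(yr,g)
q=ori(yr); bot.reach(np.r_[g[:2],.14],q); bot.servo_line(g,q,velocity=.12)
o=get_obs(); print(o["position"],o["wrist_force"])
hand.move_gripper(.015,100); o=get_obs(); print(o["gripper_width"],o["grip_force"],o["wrist_force"],o["ft_torque"])
bot.servo_line(np.r_[g[:2],.19],q,velocity=.12); o=get_obs(); print(o["gripper_width"],o["wrist_force"],o["ft_torque"])
yh=1.468; m=np.array([.5839,.0761]); dh=np.array([np.cos(yh),np.sin(yh)])
# tip 60 mm before mouth
bot.reach(np.r_[m-.21*dh,.19],ori(yh))
c=vision.read_camera("wrist"); np.savez("w2.npz",**c); cv2.imwrite("pics/w2.png",c["frame"][:,:,::-1]); o=get_obs(); print(o["time_s"],o["position"])
p=o["position"]; print("pred tip",fproj(c,np.r_[p[:2]+.15*dh,.192]),"mouth top",fproj(c,np.r_[m,.1]))
E
```

```text
[ 0.56812042 -0.21475081  0.06      ] [ 0.49194308 -0.39259333  0.06      ] 0.19347079301028383
1.1660987998866195 [ 0.5090593  -0.35263404  0.058     ]
[ 0.50964053 -0.3530329   0.05884823] [-0.00165976  1.4927864   0.25727528]
0.017461417165422103 97.4671196937561 [-1.53549322  0.48755995  5.12755712] [ 0.16874459  0.29884688 -0.06064746]
0.017148123416228345 [ 0.24485179  0.38402801 -3.2787616 ] [-0.03234527 -0.02130645 -0.05006503]
5.9 [ 0.56230432 -0.134095    0.18989394]
pred tip [324.68045465 -70.63301461] mouth top [324.67006611 -78.99127315]
```

View pics/w2.png

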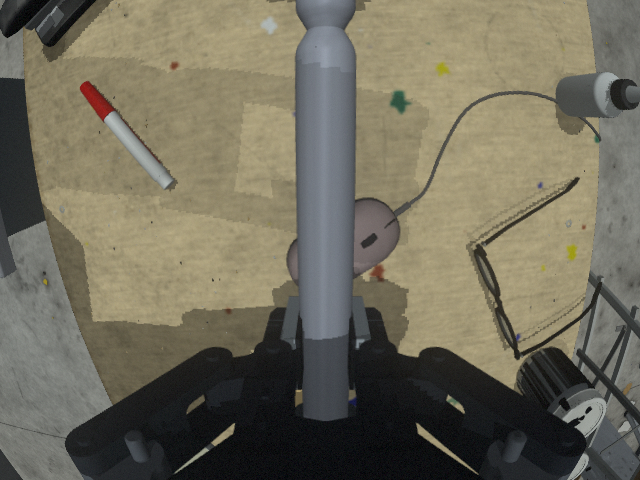

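The rod is held centred (u≈326) with the groove at (326,15). Next a close look at the holder, with the tool shifted to the side so the rod does not hide it.

```bash
python3 - <<'E'
from u import *
yh=1.468; m=np.array([.5839,.0761]); dh=np.array([np.cos(yh),np.sin(yh)]); n=np.array([-dh[1],dh[0]])
bot.reach(np.r_[m-.10*dh+.07*n,.25],ori(yh))
bot.dwell(.2)
c=vision.read_camera("wrist"); np.savez("w3.npz",**c); o=get_obs(); print(o["time_s"],o["position"])
P=fproj(c,np.r_[m,.1]); print("mouth top",P)
u0=int(np.clip(P[0]-100,0,440)); v0=int(np.clip(P[1]-110,0,330)); print(u0,v0)
cv2.imwrite("pics/w3.png",cv2.resize(c["frame"][v0:v0+150,u0:u0+200],(800,600),interpolation=cv2.INTER_CUBIC)[:,:,::-1])
E
```

```text
6.775 [ 0.5041543  -0.01705398  0.24942717]
mouth top [419.46022991  98.74821374]
319 0
```

View pics/w3.png

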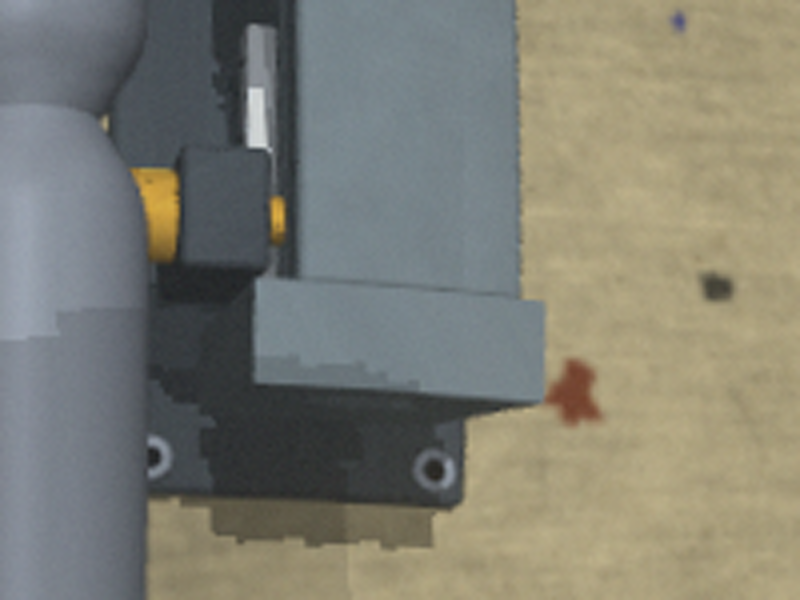

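Plate-top corners in px: front (382.5,95.8) and (455.3,100.8), rear (383.5,69.8) and (455.3,75.3). The brass plunger shows at about (388.5,54.5).

```bash
python3 - <<'E'
from u import *
c=dict(np.load("w3.npz"))
A=[fonz(c,u,v,.1)[:2] for u,v in[(382.5,95.75),(455.25,100.75),(383.5,69.75),(455.25,75.25),(448,0),(449,73.7)]]
fl,fr,rl,rr,h0,h1=A; print(np.round(A,4)); print(np.linalg.norm(fr-fl),np.linalg.norm(rl-fl),np.linalg.norm(rr-fr))
for e in(fr-fl,rr-rl): print("yaw edge",np.arctan2(e[0],-e[1])+0 if 0 else np.arctan2(e[1],e[0])+np.pi/2)
print("yaw housing",np.arctan2(*(h0-h1)[::-1])); m=(fl+fr)/2; print("mouth",m)
p=fonz(c,388.5,54.5,.07)[:2]; print("plunger depth",(p-m)@[np.cos(1.468),np.sin(1.468)])
E
```

```text
[[0.5563 0.0798]
 [0.6121 0.0738]
 [0.559  0.0993]
 [0.6139 0.0936]
 [0.6158 0.1549]
 [0.609  0.0948]]
0.05606403612015481 0.019700185212233 0.01986634050995137
yaw edge 1.4641377668740998
yaw edge 1.467299870205082
yaw housing 1.4583304591984318
mouth [0.58420091 0.07678014]
plunger depth 0.03794639762302182
```

```bash
cat >> u.py <<'E'
YH=1.465; M=np.array([.5842,.0768]); D=np.array([np.cos(YH),np.sin(YH)]); N=np.array([-D[1],D[0]]); Q=ori(YH); G=.150
def tgt(s,n=0,z=.0688): return np.r_[M+(s-G)*D+n*N,z]   # s = tip depth behind mouth
def st():
    o=get_obs(); f=o["wrist_force"]; p=o["position"]; r=p[:2]-M
    return o["time_s"],r@D+G,r@N,p[2],f[:2]@D,f[:2]@N,f[2]
E
python3 - <<'E'
from u import *
P=lambda x:print(" ".join("%.4f"%i for i in x))
p=get_obs()["position"]
bot.servo_line(tgt(-.03,z=.25),Q,velocity=.15); bot.servo_line(tgt(-.03),Q,velocity=.15); bot.dwell(.2); P(st())
b=st(); n=-b[2]; z=.0688+(.0688-b[3])
for s in np.arange(-.028,.0301,.002):
    bot.servo_line(tgt(s,n,z),Q,velocity=.03); x=st(); P(x)
    if abs(x[4]-b[4])>15 or abs(x[5]-b[5])>15 or abs(x[6]-b[6])>20: print("stop"); break
print(n,z,b)
c=vision.read_camera("top"); s=vision.read_camera("scene")
f=lambda i:cv2.resize(i,(400,400),interpolation=cv2.INTER_CUBIC)
cv2.imwrite("pics/i1.png",np.hstack([f(c["frame"][215:315,200:300]),f(s["frame"][215:335,235:355])])[:,:,::-1])
E
```

```text
9.1833 -0.0301 -0.0004 0.0695 0.0158 -0.5717 -3.8387
9.4333 -0.0279 0.0005 0.0682 -0.2870 -0.2922 -2.4441
9.6833 -0.0258 0.0005 0.0681 0.1069 -0.2964 -4.1208
9.9333 -0.0239 0.0004 0.0681 -0.5746 0.4145 -3.7459
10.1833 -0.0219 0.0005 0.0681 0.0684 -0.7620 -3.2442
10.4333 -0.0199 0.0005 0.0681 -0.2309 -0.6621 -3.6254
10.6833 -0.0179 0.0004 0.0681 -0.6561 -0.0293 -2.4371
10.9333 -0.0159 0.0005 0.0681 -0.3250 0.6823 -1.8976
11.1833 -0.0139 0.0004 0.0681 -0.0375 -0.4433 -2.4810
11.4333 -0.0119 0.0004 0.0681 0.2068 -0.0576 -3.0806
11.6833 -0.0099 0.0004 0.0681 -0.6960 -0.2854 -2.1516
11.9333 -0.0079 0.0004 0.0681 0.6373 -0.1777 -3.3463
12.1833 -0.0059 0.0005 0.0681 -0.2630 -0.0189 -3.3394
12.4333 -0.0039 0.0005 0.0681 -0.1468 0.3077 -2.5718
12.6833 -0.0019 0.0004 0.0681 -0.2237 0.2932 -3.2655
12.9333 0.0001 0.0005 0.0681 -0.3031 -0.8227 -3.6569
13.1833 0.0021 0.0004 0.0681 -0.0312 -0.8179 -2.1525
13.4333 0.0041 0.0004 0.0681 -0.1392 -0.5051 -3.1110
13.6833 0.0061 0.0004 0.0681 -0.0642 0.2678 -2.7361
13.9333 0.0081 0.0005 0.0681 -0.9659 -0.0778 -2.6008
14.1833 0.0101 0.0004 0.0681 -0.1894 -0.0974 -3.1487
14.4333 0.0121 0.0004 0.0681 -1.1300 -0.3758 -3.0365
14.6833 0.0141 0.0004 0.0681 0.1251 -0.2234 -1.4240
14.9333 0.0161 0.0004 0.0681 0.8193 0.5431 -2.7257
15.1833 0.0181 0.0004 0.0681 0.3065 -0.2543 -2.4123
15.4333 0.0201 0.0004 0.0681 0.0961 -0.1132 -2.5809
15.6833 0.0221 0.0005 0.0681 0.3816 0.1800 -2.9871
15.9333 0.0241 0.0005 0.0681 0.5703 0.5044 -3.3447
16.1833 0.0261 0.0005 0.0681 -0.2297 -0.3331 -2.9970
16.4333 0.0281 0.0004 0.0681 0.4416 0.9468 -2.4800
16.6833 0.0301 0.0004 0.0681 0.7689 0.7473 -2.4348
0.00044249667790454707 0.06808703943316585 (9.1833, np.float64(-0.0300643495112492), np.float64(-0.00044249667790454707), np.float64(0.06951296056683415), np.float64(0.015804194174895217), np.float64(-0.5716943054912588), np.float64(-3.8386931044189003))
```

View pics/i1.png

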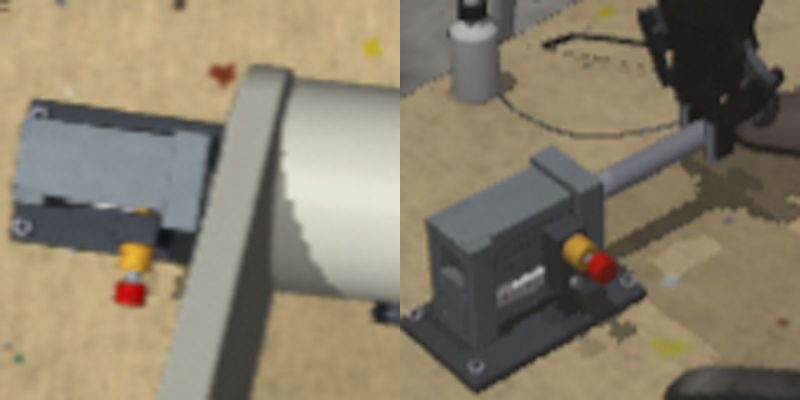

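The right panel shows the rod inside the mouth. I'll push on, logging the axial force and watching for the click.

```bash
python3 - <<'E'
from u import *
b=0
for s in np.r_[np.arange(.032,.0621,.002),np.arange(.0635,.096,.0015)]:
    bot.servo_line(tgt(s,.0002,.0684),Q,velocity=.03); F=[st() for _ in range(1)]
    for _ in range(3): bot.dwell(.02); F.append(st())
    x=np.mean(F,0); print("%.2f s=%.4f n=%.4f z=%.4f F %.2f %.2f %.2f w%.4f"%(*x,get_obs()["gripper_width"]))
    if abs(x[4])>35 or abs(x[5])>30 or abs(x[6]+3)>30: print("stop");break
    if s>.065 and x[4]>2.5: print("click");break
E
```

```text
17.06 s=0.0321 n=0.0002 z=0.0684 F 0.01 -0.15 -2.71 w0.0175
17.36 s=0.0341 n=0.0002 z=0.0684 F 0.03 0.20 -3.29 w0.0173
17.66 s=0.0361 n=0.0002 z=0.0684 F -0.01 -0.54 -2.82 w0.0176
17.96 s=0.0381 n=0.0002 z=0.0684 F -0.42 0.01 -3.33 w0.0174
18.26 s=0.0401 n=0.0002 z=0.0684 F -0.05 0.16 -3.42 w0.0174
18.56 s=0.0421 n=-0.0001 z=0.0685 F -0.45 -0.71 -2.52 w0.0172
18.86 s=0.0436 n=0.0000 z=0.0685 F -4.74 -1.32 -2.15 w0.0169
19.16 s=0.0453 n=0.0001 z=0.0684 F -6.78 -0.95 -2.23 w0.0172
19.46 s=0.0472 n=0.0001 z=0.0684 F -7.90 -1.07 -2.05 w0.0172
19.76 s=0.0493 n=0.0002 z=0.0684 F -6.96 -0.77 -2.19 w0.0171
20.06 s=0.0515 n=0.0005 z=0.0683 F -5.01 0.03 -2.42 w0.0171
20.36 s=0.0535 n=0.0006 z=0.0683 F -5.53 0.18 -2.40 w0.0174
20.66 s=0.0560 n=0.0006 z=0.0683 F -2.89 0.76 -2.48 w0.0170
20.96 s=0.0581 n=0.0005 z=0.0683 F -2.10 1.63 -1.94 w0.0170
21.26 s=0.0601 n=0.0004 z=0.0683 F -2.43 1.77 -2.11 w0.0169
21.56 s=0.0619 n=0.0004 z=0.0683 F -4.26 1.99 -1.75 w0.0173
21.86 s=0.0633 n=0.0004 z=0.0683 F -4.69 2.61 -2.24 w0.0174
22.16 s=0.0646 n=0.0003 z=0.0684 F -5.55 1.73 -2.05 w0.0170
22.46 s=0.0662 n=0.0003 z=0.0684 F -5.35 2.31 -2.12 w0.0171
22.76 s=0.0680 n=0.0003 z=0.0684 F -3.70 2.11 -2.06 w0.0173
23.06 s=0.0697 n=0.0003 z=0.0684 F -1.63 2.48 -2.04 w0.0173
23.36 s=0.0712 n=0.0002 z=0.0684 F -1.10 2.94 -1.86 w0.0173
23.66 s=0.0729 n=0.0002 z=0.0684 F 0.69 2.95 -1.86 w0.0173
23.96 s=0.0744 n=0.0001 z=0.0684 F 3.48 2.54 -1.89 w0.0168
click
```

Pull has begun, so the nose is entering the groove. I'll step on until the pull ends, which marks the groove bottom.

```bash
python3 - <<'E'
from u import *
for s in np.arange(.0755,.093,.001):
    bot.servo_line(tgt(s,.0001,.0684),Q,velocity=.03); F=[st() for _ in range(1)]
    for _ in range(5): bot.dwell(.02); F.append(st())
    x=np.mean(F,0); print("%.2f s=%.4f n=%.4f z=%.4f F %.2f %.2f %.2f w%.4f"%(*x,get_obs()["gripper_width"]))
    if x[4]<-3: print("climbing");break
E
```

```text
24.28 s=0.0758 n=0.0001 z=0.0684 F 4.40 2.30 -2.38 w0.0172
24.61 s=0.0766 n=0.0000 z=0.0684 F 2.98 2.29 -1.86 w0.0171
24.94 s=0.0772 n=0.0000 z=0.0684 F -2.20 2.00 -1.65 w0.0176
25.28 s=0.0777 n=-0.0000 z=0.0684 F -6.32 1.14 -2.22 w0.0172
climbing
```

Zero crossing is at s≈0.0769, which matches the vision estimate of 0.078. I'll back off to it, release, retreat and check.

```bash
python3 - <<'E'
from u import *
bot.servo_line(tgt(.0766,.0001,.0684),Q,velocity=.02); bot.dwell(.2); print(np.round(st(),4))
hand.move_gripper(.05); bot.dwell(.2); print(np.round(st(),4),get_obs()["gripper_width"])
bot.servo_line(tgt(.0766,.0001,.20),Q,velocity=.12); print(np.round(st(),4))
bot.servo_line(tgt(-.17,.05,.25),Q,velocity=.25)
c=vision.read_camera("top"); s=vision.read_camera("scene"); print(get_obs()["time_s"])
f=lambda i:cv2.resize(i,(400,400),interpolation=cv2.INTER_CUBIC)
cv2.imwrite("pics/i2.png",np.hstack([f(c["frame"][195:325,200:330]),f(s["frame"][215:335,235:355])])[:,:,::-1])
E
```

```text
[ 2.57667e+01  7.69000e-02 -1.00000e-04  6.85000e-02  3.37360e+00
  8.28400e-01 -2.60140e+00]
[26.3833  0.0766  0.      0.0684 -0.3013 -0.0678 -0.0881] 0.04971089370885515
[ 2.76333e+01  7.65000e-02  6.00000e-04  1.99200e-01  3.62000e-02
 -2.17500e-01 -2.17200e-01]
28.9083
```

View pics/i2.png

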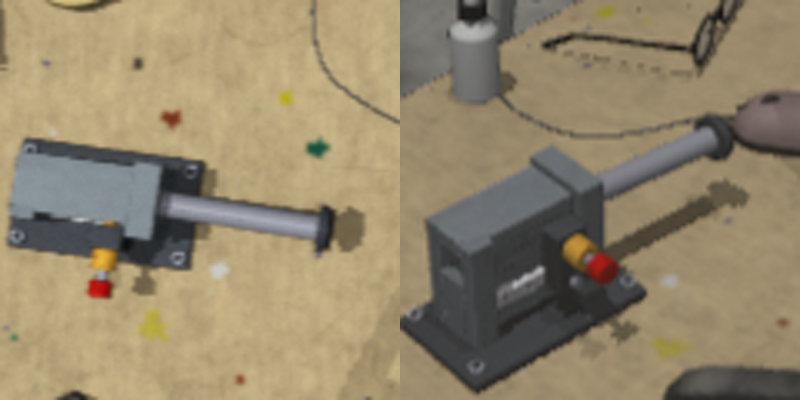

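The picture shows the rod level and straight in the holder, with the robot clear. The force went from rise to drag, pull and climb, which confirms the groove.

```bash
python3 -c "
from workcell import *
print(hand_in())"
```

```text
the job is handed in; nothing more can be done
None
```

The rod is in the holder with the plunger clicked into its groove, the gripper has let go and backed clear, and the job is handed in at about 29 s of the 64 s; the hand-in call returned no verdict.

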